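# Press the crimson box and lock the press screw with its jam nut

### The job

The lid of the crimson box has just been glued: find which press it stands in, turn that press's square-headed screw down until its pad holds the box firmly, then run the orange jam nut down hard against the threaded body to lock the screw, without letting the pad come loose again. The blue box is still wet, so leave it and its press as they are, and do not disturb the bird, the jar or the brush.

Things in the scene. Friction and masses are not known exactly. Their poses are not given: they have to be found in the camera images.
- press_left: The left press (left = +y), fixed to the table. Plywood bed 160 x 210 mm, 15 thick; two 22 mm columns at own y +-85; green crossbar 44 wide along y, z 125 to 155 mm; on it the fixed threaded body, a grey round boss 44 in diameter, its flat top (the nut's seat) 180 mm above the table. Origin: on the table under the vertical screw axis, z up.
- screw_left (a joint): Press screw's turn, rad. Right-hand thread, 12 mm lead (1.91 mm/rad): clockwise from above lowers value and screw. 0 = pad's underside at the box's top, positive = above it; 0.2 to 0.4 rad below 0 is a firm hold; hard stop -0.8. Starts 0.6 to 1.2. 0.12 N m turns it, somewhat more when pressing; it stays where left.
- screw_left_head (a point): Centre of the screw's square steel head, on the screw axis: 30 x 30 mm, 24 high (12 above and below this point), flats facing its own +-x and +-y, which turn with the screw; 232 mm above the table at joint 0, rising with the screw. Shaft below it 20 mm thick, brass. A white dash on top lies along its +x.
- screw_left_mark (a point): Middle of the top edge of the head's +x side; turns with the screw.
- nut_left (a joint): Jam nut's turn on the screw, rad. Right-hand thread, 12 mm lead (1.91 mm/rad): clockwise from above lowers value and nut; 0 = hard against the fixed threaded body (stop). Starts 1.6 to 3.0, 3 to 6 mm above its seat. 0.08 N m turns it; it stays where left. Turning the screw does not move it.
- nut_left_mid (a point): Centre of the orange hexagonal jam nut with brass top face, on the screw axis under the square head: 52 mm across flats, 60 across corners, 26 high (13 above and below this point). 193 mm above the table when seated (joint 0). Flats face its own +-x and every 60 degrees on; axes turn with it. From above the fingers straddle the head.
- nut_left_mark (a point): Top edge of the nut's +x flat, 26 mm from the axis, beside a white dash; turns with the nut.
- pad_left: Black swivel pad at the lower end of the screw, 40 mm in diameter, 10 mm thick; origin: centre of its underside.
- press_right: The right press (left = +y), fixed to the table. Plywood bed 160 x 210 mm, 15 thick; two 22 mm columns at own y +-85; green crossbar 44 wide along y, z 125 to 155 mm; on it the fixed threaded body, a grey round boss 44 in diameter, its flat top (the nut's seat) 180 mm above the table. Origin: on the table under the vertical screw axis, z up.
- screw_right (a joint): Press screw's turn, rad. Right-hand thread, 12 mm lead (1.91 mm/rad): clockwise from above lowers value and screw. 0 = pad's underside at the box's top, positive = above it; 0.2 to 0.4 rad below 0 is a firm hold; hard stop -0.8. Starts 0.6 to 1.2. 0.12 N m turns it, somewhat more when pressing; it stays where left.
- screw_right_head (a point): Centre of the screw's square steel head, on the screw axis: 30 x 30 mm, 24 high (12 above and below this point), flats facing its own +-x and +-y, which turn with the screw; 232 mm above the table at joint 0, rising with the screw. Shaft below it 20 mm thick, brass. A white dash on top lies along its +x.
- screw_right_mark (a point): Middle of the top edge of the head's +x side; turns with the screw.
- nut_right (a joint): Jam nut's turn on the screw, rad. Right-hand thread, 12 mm lead (1.91 mm/rad): clockwise from above lowers value and nut; 0 = hard against the fixed threaded body (stop). Starts 1.6 to 3.0, 3 to 6 mm above its seat. 0.08 N m turns it; it stays where left. Turning the screw does not move it.
- nut_right_mid (a point): Centre of the orange hexagonal jam nut with brass top face, on the screw axis under the square head: 52 mm across flats, 60 across corners, 26 high (13 above and below this point). 193 mm above the table when seated (joint 0). Flats face its own +-x and every 60 degrees on; axes turn with it. From above the fingers straddle the head.
- nut_right_mark (a point): Top edge of the nut's +x flat, 26 mm from the axis, beside a white dash; turns with the nut.
- pad_right: Black swivel pad at the lower end of the screw, 40 mm in diameter, 10 mm thick; origin: centre of its underside.
- crimson_box: Round lidded wooden box, dark crimson with ochre trim, 120 mm in diameter, 70 mm high, 0.35 to 0.7 kg, loose on the bed of one of the presses, under its screw. Origin: centre of its underside.
- blue_box: The same box in dark blue with cream trim, on the bed of the other press. Origin: centre of its underside.
- bird: Painted wooden bird on a small foot, 125 mm long, 75 mm high; bystander. Origin: centre of its foot's underside.
- paint_jar: Yellow paint jar with a white cap, 56 mm in diameter, 75 mm high; bystander. Origin: centre of its underside.
- brush: Paint brush, 180 mm long, lying on the table; bystander. Origin: underside, near its middle; its x runs along it.
Things that resemble listed ones, but are neither listed nor needed, are in the scene too. Of the things that look like the crimson_box, the largest one is meant.

How it is judged:
By the outcome, as a careful person would: the job done as asked, in the order asked, and still so for the second after the job is handed in, with the robot touching nothing.
It also fails if it takes over 64 s, if anything falls off the work surface, if the arm or the gripper's body presses on something with over 40 N, if the wrist force passes 120 N, or if a joint passes its speed limit or range.

### The arm

A 6-joint arm with a two-finger parallel gripper is mounted at the origin on the work surface. World frame = base frame: x ahead of the robot, y to its left, z up, the work surface at z = 0. Lengths are in m, angles in rad, forces in N, time in s.
With the tool pointing down it reaches from about 0.25 to 0.725 m from the base axis. Payload 4 kg.
Tool frame: the origin (TCP) lies midway between the tips of the shut fingers; the grasp point (between the pads) lies grip_point_offset behind it (grip_point_offset is the distance from the TCP to the grasp point, in m); z points along the fingers, y is the line along which they close (so a half turn about z gives the same grasp; the last joint's range is limited). The gripper opens to 85 mm and grips with 20 to 120 N. Pads are 22 mm wide; open, the fingers measure 114 mm over their backs; the gripper's body (76 mm by 85 mm) begins 54 mm behind the grasp point. The pads swing forward as they close: fully open they stand 13 mm farther back than shut.
Start: joints at [1.269, 0.241, 0.005, 1.335, 0, 1.571], TCP at [0.149, 0.477, 0.195] pointing down, gripper open.
Joint ranges: [-2.72, 2.72], [-1.05, 1.87], [-1.09, 1.28], [-1.99, 2.15], [-1.42, 1.44], [-3.14, 3.14]. Speed limits (rad/s): [2.79, 2.79, 3.14, 3.14, 3.14, 3.14].

### API

Orientations are given as a unit quaternion [x, y, z, w].
In Python, from workcell import * gives the robot as it stands. The module is installed in compiled form; this text tells all that it offers.
- The arm moves only by the tool arm_command, never from a script. Its arguments are lists of equal length, an entry for each row: "slide": the shift along the tool's x, y, z in cm, a list of three; "spin": the turn about the tool's z in degrees. A call has exactly 5 rows; each row is the pose to reach, as a shift and turn from the pose commanded when the call began, along the tool's axes at that moment; what a row does not reach only later rows make up. A row lasts 1/8 s, in which the tool goes at most 62.5 mm and 10.7 degrees, less where a joint would pass 70% of its speed; a pose out of reach is approached as far as the arm can. A call with a gripper value outside its range is refused whole. "jaw" is the finger opening in cm, from 0 to 8.54, set as the call begins (left out, the last holds). The fingers move at their own pace and stop on an object; the grip force is fixed at half the most. Time passes only in rows, so rows that repeat a pose let the fingers close, or fill a call up. It gives the time, the measured TCP pose, the force, the opening and the grip force at its end, in the units of the state.
- get_obs(): the state, without advancing time (a new reading comes with each control period).
- camera(name): name is "scene" or "top"; returns a dict with "pixels" (420x560x3 uint8, red, green, blue), "range_z" (420x560 float32, m along the optical axis (not along the pixel's ray), 0 where there is no reading), "intrinsics" (3x3 intrinsics, pixels), "rvec" (rotation vector, rad) and "tvec" (3), from world to camera coordinates, as OpenCV has them. Camera axes: x right, y down, z forward; pixel columns grow to the right and rows downward; lengths in m; the calibration is good to about 2 mm. A picture is of the moment at which its call begins.
- job_done(): hands the job in; it is judged then, once.
Trained networks look in a picture, given as the dict that the camera call returned (one of the last four; its "shot" number tells which), for a name from the list of things; names that differ only in an ending like _2 or _b are one class to them, and where a whole thing is asked for, a point or a joint stands for the part that bears it (a point fixed in the world has none). Each returns a list of dicts, best first, with "confidence" (0 to 1); they miss things now and then, are a little off and sometimes report something else, mostly with a low value. They report only what shows in the picture. A call takes as long as a camera call. They do not tell look-alikes from the thing itself.
- recognise(picture, thing): "centre" ([column, row] in pixels, amid what is visible of it).
- landmark_of(picture, thing): "centre" ([column, row] in pixels: a listed point, or the origin of a listed thing).
The state is a dict: "clock": time; "joint_pos": joint angles; "joint_vel": joint speeds; "tau": joint torques, N m; "eef_pos": TCP position; "tool_rot": TCP orientation; "ft_force": force on the tool from outside, world axes, zero at the start; "ft_torque": the same for the moment, N m; "grip_width": finger opening in m; "grasp_force": force on a finger pad.
Only numpy, scipy, OpenCV 4.12 (cv2) and the standard library are available. Lean on these libraries where they do the work, as an engineer would, in place of code of your own. Each camera call takes 0.05 s, during which the arm holds its last target. There are 200 camera calls.

## Working session

There is one attempt and no reset: what is moved stays moved. The work goes in short steps, Python scripts to look and compute and a tool call to move; the robot and the scene stay as the last step left them, time stands still between calls to the robot, and variables do not carry over. Pictures are saved under pics/ and viewed, at most 10 in all, crops included, and the job is handed in when it is done.

Besides the shell and the picture viewer there is one more tool, called after "Call:" as name(argument=value, ...), one argument or row to a line, values as JSON. arm_command: Moves the arm, as the interface text tells. Its arguments: {"type":"object","properties":{"slide":{"type":"array","items":{"type":"array","items":{"type":"number"}}},"spin":{"type":"array","items":{"type":"number"}},"jaw":{"type":"number"}},"required":["slide","spin"]}

```bash
mkdir -p pics; cat > h.py <<'E'
from workcell import *
import numpy as np, cv2
def px2w(c,uv,z=None):
    R=cv2.Rodrigues(np.array(c["rvec"],float))[0];t=np.array(c["tvec"],float).ravel()
    K=np.array(c["intrinsics"]);ray=np.linalg.inv(K)@[uv[0],uv[1],1]
    C=-R.T@t;d=R.T@ray
    if z is None: s=float(c["range_z"][int(round(uv[1])),int(round(uv[0]))])
    else: s=(z-C[2])/d[2]
    return C+s*d
def w2px(c,p):
    return cv2.projectPoints(np.array([p],float),np.array(c["rvec"],float),np.array(c["tvec"],float),np.array(c["intrinsics"]),None)[0].ravel()
def save(c,n): cv2.imwrite("pics/"+n,c["pixels"][:,:,::-1])
E
python3 - <<'E'
from h import *
np.set_printoptions(precision=4,suppress=True)
o=get_obs();print({k:np.round(o[k],3) for k in o})
S={n:camera(n) for n in("scene","top")}
ims=[]
for n,c in S.items():
    save(c,n+"0.png")
    R=cv2.Rodrigues(np.array(c["rvec"],float))[0];print(n,-R.T@np.array(c["tvec"],float).ravel(), np.array(c["intrinsics"])[0,0])
    for th in["crimson_box","blue_box"]:
        for d in recognise(c,th)[:4]: print(n,th,np.round(d["centre"],1),round(d["confidence"],2),px2w(c,d["centre"]))
    for th,z in[("screw_left_head",.234),("screw_right_head",.234),("screw_left_mark",.246),("screw_right_mark",.246),("nut_left_mark",.21),("nut_right_mark",.21),("nut_left_mid",.197),("nut_right_mid",.197)]:
        for d in landmark_of(c,th)[:3]: print(n,th,np.round(d["centre"],1),round(d["confidence"],2),px2w(c,d["centre"],z),px2w(c,d["centre"]))
E
```

```text
{'clock': np.float64(0.0), 'joint_pos': array([1.269, 0.241, 0.004, 1.335, 0.   , 1.571]), 'joint_vel': array([ 0.002,  0.001,  0.001,  0.001, -0.   ,  0.   ]), 'tau': array([ -0.   , -37.232,  25.241,   0.017,   0.   ,  -0.   ]), 'eef_pos': array([0.148, 0.477, 0.194]), 'tool_rot': array([ 0.15 ,  0.989, -0.001, -0.   ]), 'ft_force': array([ 0.587, -0.845,  0.609]), 'ft_torque': array([ 0.011, -0.025, -0.018]), 'grasp_force': np.float64(0.0), 'grip_width': np.float64(0.086)}
scene [ 1.3775 -0.6403  0.9721] 505.2573087008937
scene crimson_box [161.4 310.3] 0.98 [ 0.5943 -0.3937  0.0496]
scene crimson_box [189.6 231.4] 0.87 [ 0.3847 -0.202   0.0458]
scene crimson_box [236.  275.2] 0.72 [ 0.6351 -0.2104  0.0847]
scene crimson_box [326.9 147.6] 0.7 [0.5086 0.1815 0.2344]
scene blue_box [325.6 198.7] 0.73 [0.54   0.1599 0.0862]
scene screw_left_head [328.7 146.8] 0.69 [0.5081 0.1886 0.234 ] [0.5114 0.1854 0.2369]
scene screw_right_head [226.3 213.5] 0.71 [ 0.5827 -0.1928  0.234 ] [ 0.5962 -0.2004  0.2465]
scene screw_left_mark [334.4 137.9] 0.62 [0.4967 0.2189 0.246 ] [ 0.1961  0.5121 -0
[... 1240 characters left out ...]
.0712]
top screw_left_mark [194.  253.9] 0.7 [0.4693 0.1473 0.246 ] [0.4801 0.1645 0.1553]
top screw_left_mark [166.2 233.1] 0.61 [0.5181 0.2191 0.246 ] [0.534  0.2439 0.1512]
top screw_right_mark [329.3 203.9] 0.52 [ 0.6053 -0.1804  0.246 ] [ 0.6146 -0.1855  0.2092]
top nut_left_mark [167.4 250.4] 0.71 [0.4802 0.2216 0.21  ] [0.5045 0.271  0.0161]
top nut_left_mark [317.6 227.5] 0.21 [ 0.5514 -0.1557  0.21  ] [ 0.575  -0.1689  0.0885]
top nut_right_mark [321.  215.3] 0.79 [ 0.5836 -0.1641  0.21  ] [ 0.5834 -0.1641  0.2107]
top nut_left_mid [178.1 242.5] 0.61 [0.503  0.1994 0.197 ] [0.4958 0.1881 0.2461]
top nut_right_mid [328.  214.6] 0.64 [ 0.589  -0.1838  0.197 ] [ 0.5784 -0.1776  0.2435]
```

View pics/scene0.png

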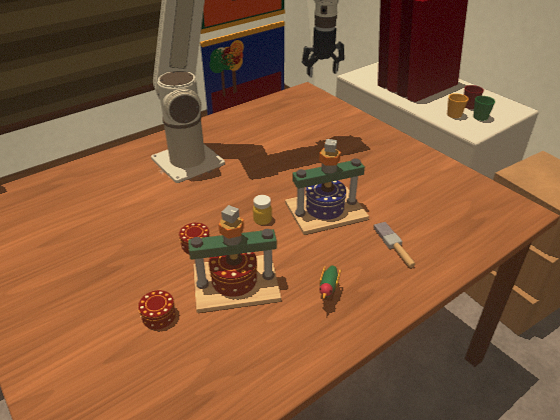

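View pics/top0.png

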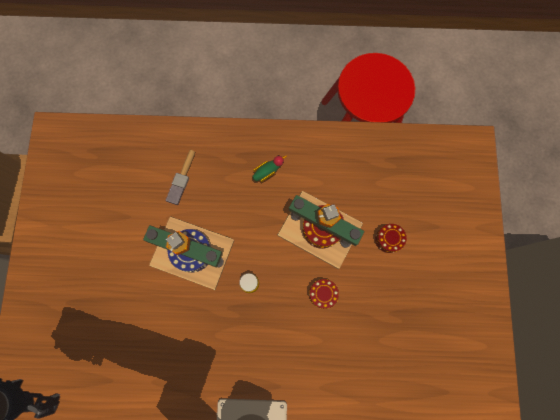

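Crimson look-alikes: the box under the right press (scene 234,272; top 320,230; the largest), and small ones at scene (194,237) and (157,309), which appear at top (323,293) and (391,238). I choose the one in the right press. Next is a close crop plus a fit of the head.

```bash
python3 - <<'E'
from h import *
np.set_printoptions(precision=4,suppress=True)
crops=[]
for n,(u,v) in(("scene",(232,240)),("top",(326,220))):
    cs=[camera(n) for _ in range(3)];c=cs[-1]
    r=45
    crops.append(cv2.resize(c["pixels"][v-r:v+r,u-r:u+r,::-1],(400,400),interpolation=cv2.INTER_CUBIC))
    R=cv2.Rodrigues(np.array(c["rvec"],float))[0];t=np.array(c["tvec"],float).ravel();K=np.array(c["intrinsics"])
    vv,uu=np.mgrid[v-r:v+r,u-r:u+r]
    z=np.median([k["range_z"][v-r:v+r,u-r:u+r] for k in cs],0)
    P=np.stack([(uu-K[0,2])/K[0,0]*z,(vv-K[1,2])/K[1,1]*z,z],-1).reshape(-1,3)
    W=(P-t)@R
    print(n,"zmax",np.sort(W[:,2])[-5:])
    near=np.hypot(W[:,0]-.58,W[:,1]+.187)<.06
    for nm,lo,hi in(("headtop",.24,.256),("nuttop",.204,.218),("bar",.15,.16),("box",.075,.1)):
        Q=W[near&(W[:,2]>lo)&(W[:,2]<hi)] if nm!="bar" else W[(W[:,2]>lo)&(W[:,2]<hi)]
        if len(Q)<4: continue
        (cx,cy),(w,h),a=cv2.minAreaRect((Q[:,:2]*1000).astype(np.float32))
        print(nm,len(Q),"mean",Q.mean(0),"medz",np.median(Q[:,2]),"rect",cx,cy,w,h,a)
cv2.imwrite("pics/c1.png",np.hstack(crops))
E
```

```text
scene zmax [0.247  0.247  0.2474 0.2475 0.2476]
headtop 137 mean [ 0.5899 -0.1884  0.2448] medz 0.24517053763470095 rect 588.1149291992188 -187.2844696044922 31.431251525878906 31.276416778564453 21.75263786315918
nuttop 234 mean [ 0.5971 -0.1923  0.2098] medz 0.21020459735557334 rect 593.3506469726562 -191.2528839111328 56.56272888183594 44.55916976928711 57.88501739501953
bar 840 mean [ 0.5928 -0.192   0.1545] medz 0.15454832434620513 rect 588.6383056640625 -187.4068603515625 210.06842041015625 46.61132049560547 62.67534255981445
box 820 mean [ 0.5984 -0.1972  0.0865] medz 0.08537347880333561 rect 599.0429077148438 -197.45510864257812 117.72936248779297 75.06285095214844 62.690391540527344
top zmax [0.2477 0.2477 0.2477 0.2478 0.2481]
headtop 149 mean [ 0.586  -0.1843  0.245 ] medz 0.24508211864331492 rect 586.8670043945312 -184.57154846191406 30.289775848388672 30.14566993713379 23.324031829833984
nuttop 188 mean [ 0.5806 -0.1811  0.2099] medz 0.20988947821706697 rect 586.5794677734375 -184.70571899414062 51.76485061645508 56.98377227783203 40.68749237060547
bar 800 mean [ 0.5837 -0.1844  0.1544] medz 0.15436796217187415 rect 586.4052124023438 -184.23162841796875 209.6315155029297 44.756134033203125 62.8778076171875
box 552 mean [ 0.5569 -0.1739  0.0848] medz 0.08474583732672672 rect 578.6987915039062 -185.09666442871094 113.93194580078125 107.33290100097656 63.419559478759766
```

View pics/c1.png

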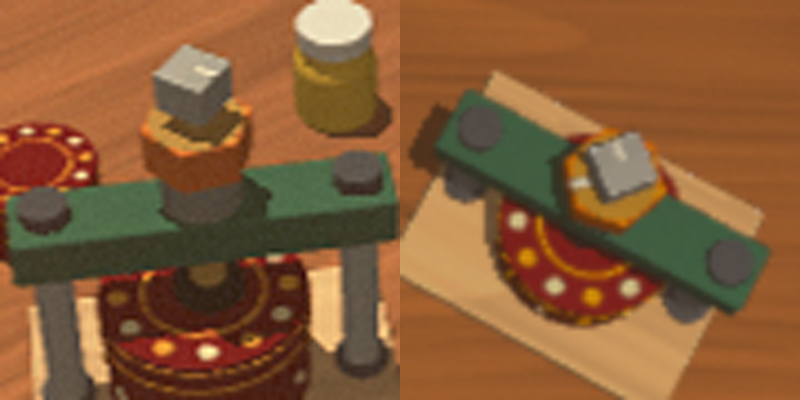

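The crop shows the large crimson box under the right press's pad, which settles the choice. The square head is at crop (192,80) scene / (622,165) top, with flats at about 22° in world yaw. The orange nut is below it, with its white dash at (580,183) and flats at about 40° mod 60. I start the transfer now.

Call:
arm_command(
  slide=[
    [0,0,-6],
    [-2,-1.5,-11.5],
    [-6,-5,-14],
    [-10.5,-9,-15],
    [-15,-13,-15],
  ],
  spin=[-8,-16,-24,-32,-40],
)

```text
clock: 2.02
eef_pos: [0.2542, 0.3077, 0.3465]
tool_rot: [-0.2, 0.98, 0.001, 0.001]
ft_force: [1.5, 0.2, -0.6]
grip_width: 0.0851
grasp_force: 0.0
```

```bash
cat >> h.py <<'E'
from scipy.spatial.transform import Rotation as Ro
def plan(p,yaw=None):
    "shift in cm along tool axes, spin deg to reach TCP p with finger line at world yaw (deg)"
    o=get_obs();R=Ro.from_quat(o["tool_rot"]).as_matrix();p=np.array(p,float)
    y=np.degrees(np.arctan2(R[1,1],R[0,1]))
    print("t %.2f"%o["clock"],"tcp",np.round(o["eef_pos"],4),"yawY %.1f"%y,"tilt",np.round(R[:2,2],3),"shift cm",np.round(R.T@(p-o["eef_pos"])*100,2),
     "" if yaw is None else "spin %.1f or %.1f"%((y-yaw+180)%360-180,(y-yaw)%360-180),"q6 %.2f"%o["joint_pos"][5])
    print("F",np.round(o["ft_force"],2),"T",np.round(o["ft_torque"],3),"w %.4f g %.1f"%(o["grip_width"],o["grasp_force"]))
def measure(k=6):
    for n in("scene","top"):
        cs=[camera(n) for _ in range(k)];c=cs[-1]
        R=cv2.Rodrigues(np.array(c["rvec"],float))[0];t=np.array(c["tvec"],float).ravel();K=np.array(c["intrinsics"])
        vv,uu=np.mgrid[0:420,0:560];z=np.mean([q["range_z"] for q in cs],0)
        W=((np.stack([(uu-K[0,2])/K[0,0]*z,(vv-K[1,2])/K[1,1]*z,z],-1).reshape(-1,3)-t)@R).reshape(420,560,3)
        d=np.hypot(W[...,0]-.587,W[...,1]+.186);ker=np.ones((3,3),np.uint8)
        for nm,lo,hi,rad in(("head",.239,.252,.04),("nut",.203,.217,.045),("bar",.149,.160,.12),("box",.08,.091,.07),("bed",.01,.02,.15)):
            m=((W[...,2]>lo)&(W[...,2]<hi)&(d<rad)).astype(np.uint8);e=cv2.erode(m,ker)>0
            Q=W[m>0];r=cv2.minAreaRect((Q[:,:2]*1000).astype(np.float32)) if len(Q)>3 else None
            print(n,nm,int(e.sum()),"z mm %.2f sd %.2f"%(W[e][:,2].mean()*1e3,W[e][:,2].std()*1e3) if e.sum() else "", np.round(np.array([*r[0],*r[1],r[2]]),1) if r and nm in("head","nut","bar") else "")
E
python3 - <<'E'
from h import *
try: print("off",grip_point_offset)
except Exception as e: print(e)
plan([.587,-.186,.35],112)
measure()
E
```

```text
off 0.0187
t 2.02 tcp [0.2542 0.3077 0.3465] yawY 113.0 tilt [0.002 0.002] shift cm [-11.3  -58.46  -0.38] spin 1.0 or -179.0 q6 0.48
F [ 1.54  0.17 -0.6 ] T [ 0.014 -0.129  0.003] w 0.0851 g 0.0
scene head 78 z mm 245.35 sd 0.76 [ 588.2 -187.7   30.7   30.3   22.8]
scene nut 103 z mm 210.24 sd 0.87 [ 593.5 -191.4   56.4   43.5   57.5]
scene bar 475 z mm 154.64 sd 0.83 [ 564.1 -174.7  210.    99.6   62.7]
scene box 550 z mm 85.00 sd 0.78 
scene bed 1065 z mm 14.85 sd 0.80 
top head 84 z mm 245.22 sd 0.75 [ 586.6 -184.6   29.8   29.9   23. ]
top nut 68 z mm 210.15 sd 0.76 [ 587.6 -184.1   54.8   59.8   46.5]
top bar 388 z mm 154.54 sd 0.82 [ 586.6 -184.5  209.8   44.1   62.8]
top box 304 z mm 84.72 sd 0.90 
top bed 875 z mm 14.53 sd 1.02
```

Call:
arm_command(
  slide=[
    [-1.2,-6,-0.4],
    [-2.4,-12,-0.4],
    [-3.6,-18,-0.4],
    [-4.8,-24,-0.4],
    [-6,-30,-0.4],
  ],
  spin=[1,1,1,1,1],
)

```text
clock: 3.25
eef_pos: [0.4253, 0.0539, 0.3494]
tool_rot: [-0.189, 0.982, 0.0, 0.0]
ft_force: [1.0, 1.1, -0.5]
grip_width: 0.0852
grasp_force: 0.0
```

Call:
arm_command(
  slide=[
    [-1.1,-6,0],
    [-2.2,-12,0],
    [-3.3,-18,0],
    [-4.4,-24,0],
    [-5.3,-28.4,0],
  ],
  spin=[0,0,0,0,0],
)

```text
clock: 3.88
eef_pos: [0.5798, -0.191, 0.3482]
tool_rot: [-0.188, 0.982, 0.0, -0.0]
ft_force: [0.8, 0.6, -0.5]
grip_width: 0.0855
grasp_force: 0.0
```

```bash
python3 - <<'E'
from h import *
plan([.5874,-.1861,.215],112.7)
E
```

```text
t 3.88 tcp [ 0.5798 -0.191   0.3482] yawY 111.7 tilt [-0.001  0.   ] shift cm [-0.89  0.16 13.32] spin -1.0 or 179.0 q6 -0.70
F [ 0.82  0.56 -0.53] T [ 0.077 -0.023 -0.026] w 0.0855 g 0.0
```

Call:
arm_command(
  slide=[
    [-0.9,0.2,3],
    [-0.9,0.2,6],
    [-0.9,0.2,8],
    [-0.9,0.2,9],
    [-0.9,0.2,9],
  ],
  spin=[-1,-1,-1,-1,-1],
)

```text
clock: 4.5
eef_pos: [0.5861, -0.1835, 0.2587]
tool_rot: [-0.197, 0.98, 0.0, -0.001]
ft_force: [-0.3, 0.2, -0.4]
grip_width: 0.0853
grasp_force: 0.0
```

```bash
python3 - <<'E'
from h import *
plan([.5874,-.1861,.215],112.7)
E
```

```text
t 4.50 tcp [ 0.5861 -0.1835  0.2587] yawY 112.7 tilt [-0.001  0.   ] shift cm [-0.02 -0.3   4.37] spin 0.0 or -180.0 q6 -0.70
F [-0.31  0.2  -0.43] T [ 0.007 -0.03   0.012] w 0.0853 g 0.0
```

Call:
arm_command(
  slide=[
    [0,-0.3,1.5],
    [0,-0.3,3],
    [0,-0.3,4],
    [0,-0.3,4.4],
    [0,-0.3,4.4],
  ],
  spin=[0,0,0,0,0],
)

```text
clock: 5.12
eef_pos: [0.5874, -0.1867, 0.2153]
tool_rot: [-0.197, 0.98, -0.0, -0.0]
ft_force: [0.2, 0.2, 0.5]
grip_width: 0.0855
grasp_force: 0.0
```

```bash
python3 - <<'E'
from h import *
plan([.5874,-.1861,.215],112.7)
c=camera("scene");u,v=w2px(c,[.587,-.186,.235]).astype(int)
r=50;cv2.imwrite("pics/c2.png",cv2.resize(c["pixels"][v-r:v+r,u-r:u+r,::-1],(500,500),interpolation=cv2.INTER_CUBIC))
E
```

```text
t 5.12 tcp [ 0.5874 -0.1867  0.2153] yawY 112.7 tilt [-0. -0.] shift cm [-0.02  0.06  0.03] spin 0.0 or -180.0 q6 -0.70
F [0.17 0.17 0.54] T [-0.027  0.038  0.044] w 0.0855 g 0.0
```

View pics/c2.png

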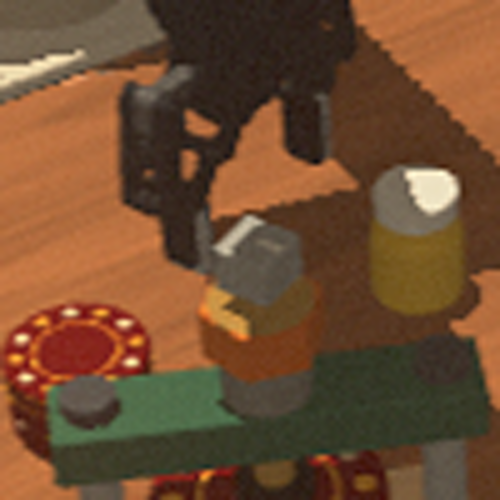

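The crop shows the head at (258,262). The left finger is beside it at (185,250), and the right finger ends at (320,160), which looks too high or too far back. I check by depth before closing.

```bash
python3 - <<'E'
from h import *
np.set_printoptions(precision=3,suppress=True)
c=camera("scene");u,v=w2px(c,[.587,-.186,.235]).astype(int)
f=lambda p:(w2px(c,p)-[u-50,v-50])*5
d=np.array([np.cos(np.radians(112.7)),np.sin(np.radians(112.7)),0])
for s in(-1,1):
  for z in(.215,.228,.26): print(s,z,f(np.array([.5874,-.1861,z])+s*.0425*d))
print("head",f([.5874,-.1861,.245]))
for q in[(185,250),(185,230),(165,180),(140,150),(320,150),(310,110),(290,130),(250,60)]:
  print(q,px2w(c,(q[0]/5+u-50,q[1]/5+v-50)))
t=camera("top")
P=[]
K=np.array(t["intrinsics"]);R=cv2.Rodrigues(np.array(t["rvec"],float))[0]
vv,uu=np.mgrid[0:420,0:560];z=t["range_z"]
W=(np.stack([(uu-K[0,2])/K[0,0]*z,(vv-K[1,2])/K[1,1]*z,z],-1).reshape(-1,3)-np.array(t["tvec"]).ravel())@R
for lo,hi in((.2,.25),(.25,.3),(.3,.36)):
  Q=W[(W[:,2]>lo)&(W[:,2]<hi)&(np.hypot(W[:,0]-.587,W[:,1]+.186)<.15)];print(lo,len(Q),Q.min(0) if len(Q) else"",Q.max(0) if len(Q) else "")
E
```

```text
-1 0.215 [203.793 340.54 ]
-1 0.228 [201.617 318.85 ]
-1 0.26 [196.128 264.126]
1 0.215 [307.209 239.041]
1 0.228 [305.835 217.709]
1 0.26 [302.373 163.953]
head [252.676 238.446]
(185, 250) [ 0.617 -0.237  0.282]
(185, 230) [ 0.617 -0.236  0.293]
(165, 180) [ 0.623 -0.246  0.329]
(140, 150) [ 0.616 -0.252  0.343]
(320, 150) [ 0.582 -0.144  0.273]
(310, 110) [ 0.576 -0.144  0.293]
(290, 130) [ 0.568 -0.15   0.279]
(250, 60) [ 0.609 -0.193  0.359]
0.2 0  
0.25 0  
0.3 81 [ 0.548 -0.147  0.314] [ 0.588 -0.114  0.359]
```

```bash
python3 - <<'E'
from h import *
np.set_printoptions(precision=3,suppress=True)
plan([.5874,-.1861,.215],112.7)
for n in("scene","top"):
  c=camera(n);print(n,c["shot"],[k for k in c])
  K=np.array(c["intrinsics"]);R=cv2.Rodrigues(np.array(c["rvec"],float))[0]
  vv,uu=np.mgrid[0:420,0:560];z=c["range_z"]
  W=((np.stack([(uu-K[0,2])/K[0,0]*z,(vv-K[1,2])/K[1,1]*z,z],-1).reshape(-1,3)-np.array(c["tvec"]).ravel())@R).reshape(420,560,3)
  px=c["pixels"].astype(int)
  m=(px.max(2)<70)&(W[...,2]>.16)&(W[...,2]<.32)&(np.hypot(W[...,0]-.587,W[...,1]+.186)<.12)&(z>0)
  Q=W[m];rel=Q[:,:2]-[.5874,-.1861]
  d=np.array([np.cos(np.radians(112.7)),np.sin(np.radians(112.7))]);al=rel@d
  for s in(-1,1):
    k=s*al>.02;q=Q[k];i=np.argsort(q[:,2])[:6];print(s,len(q),np.c_[q[i],al[k][i]])
s=cv2.imread("pics/scene0.png");print([f for f in [w2px(camera("scene"),[.149,.477,.195])]])
cv2.imwrite("pics/c3.png",np.hstack([cv2.resize(s[20:120,280:380],(400,400)),cv2.resize(camera("scene")["pixels"][140:240,180:280,::-1],(400,400))]))
E
```

```text
t 5.28 tcp [ 0.588 -0.187  0.216] yawY 112.7 tilt [ 0.001 -0.   ] shift cm [0.01 0.08 0.1 ] spin 0.0 or -180.0 q6 -0.70
F [ 0.16 -0.38 -0.19] T [ 0.022  0.044 -0.066] w 0.0852 g 0.0
scene 24 ['pixels', 'range_z', 'intrinsics', 'rvec', 'tvec', 'shot']
-1 142 [[ 0.555 -0.274  0.16  -0.068]
 [ 0.561 -0.266  0.16  -0.064]
 [ 0.558 -0.275  0.16  -0.071]
 [ 0.561 -0.261  0.16  -0.059]
 [ 0.588 -0.208  0.161 -0.021]
 [ 0.561 -0.272  0.161 -0.069]]
1 248 [[ 0.639 -0.116  0.16   0.044]
 [ 0.637 -0.12   0.16   0.042]
 [ 0.621 -0.124  0.16   0.045]
 [ 0.635 -0.122  0.16   0.04 ]
 [ 0.639 -0.119  0.161  0.042]
 [ 0.632 -0.123  0.161  0.041]]
top 25 ['pixels', 'range_z', 'intrinsics', 'rvec', 'tvec', 'shot']
-1 0 []
1 98 [[ 0.607 -0.102  0.161  0.07 ]
 [ 0.63  -0.113  0.161  0.051]
 [ 0.63  -0.121  0.161  0.044]
 [ 0.624 -0.118  0.161  0.048]
 [ 0.627 -0.116  0.161  0.05 ]
 [ 0.613 -0.108  0.161  0.063]]
[array([321.632,  87.041])]
```

View pics/c3.png

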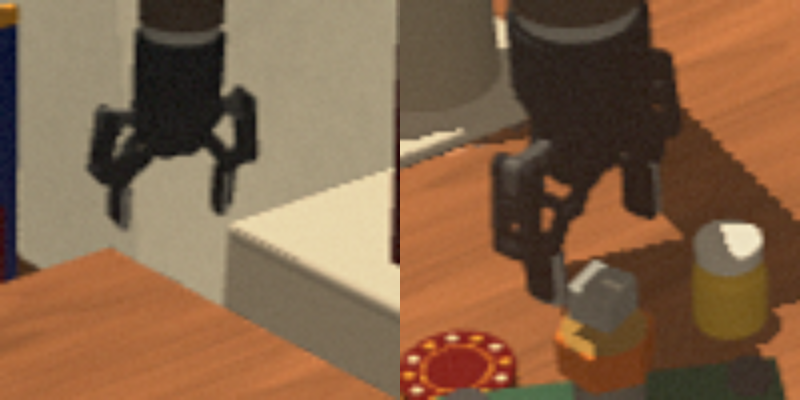

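The left half shows the start: open tips at crop (120,225) and (222,212), against a projected TCP at (166,268). The right half shows the same now. In both, the visible tips sit about 40 mm above where the reported TCP puts them. I close part way, which is clear of the head either way, and measure the tips.

Call:
arm_command(
  slide=[
    [0,0.1,0],
    [0,0.1,0],
    [0,0.1,0],
    [0,0.1,0],
    [0,0.1,0],
  ],
  spin=[0,0,0,0,0],
  jaw=4,
)

```text
clock: 6.1
eef_pos: [0.587, -0.1858, 0.2153]
tool_rot: [-0.197, 0.98, 0.0, -0.0]
ft_force: [-0.0, -0.6, -0.3]
grip_width: 0.0402
grasp_force: 0.0
```

```bash
python3 - <<'E'
from h import *
np.set_printoptions(precision=3,suppress=True)
plan([.5874,-.1861,.215],112.7)
c=camera("scene");s=c["pixels"][140:240,180:280,::-1]
t=camera("top")["pixels"][170:270,280:380,::-1]
for z in(.215,.234,.26): print(z,(w2px(c,[.5874,-.1861,z])-[180,140])*4)
W=lambda q:px2w(c,(q[0]/4+180,q[1]/4+140))
g=[(x,y,*W((x,y))) for x in range(100,220,12) for y in range(150,330,10)]
g=[r for r in g if r[4]>.2 and c["pixels"][int(round(r[1]/4+140)),int(round(r[0]/4+180))].max()<75]
g=np.array(g);print(g[np.argsort(g[:,4])][:14])
cv2.imwrite("pics/c4.png",np.hstack([cv2.resize(s,(400,400)),cv2.resize(t,(400,400))]))
E
```

```text
t 6.10 tcp [ 0.587 -0.186  0.215] yawY 112.7 tilt [-0.  0.] shift cm [-0.02 -0.04  0.03] spin 0.0 or -180.0 q6 -0.70
F [-0.03 -0.57 -0.27] T [-0.061  0.01  -0.049] w 0.0402 g 0.0
0.215 [201.413 318.839]
0.234 [199.353 293.603]
0.26 [196.465 258.228]
[[208.    240.      0.574  -0.17    0.257]
 [160.    290.      0.597  -0.217   0.258]
 [172.    290.      0.606  -0.214   0.263]
 [208.    230.      0.575  -0.17    0.265]
 [160.    280.      0.599  -0.217   0.267]
 [172.    280.      0.607  -0.214   0.27 ]
 [160.    270.      0.599  -0.216   0.273]
 [208.    220.      0.577  -0.17    0.274]
 [172.    270.      0.605  -0.212   0.275]
 [160.    260.      0.6    -0.216   0.281]
 [208.    210.      0.578  -0.171   0.282]
 [172.    260.      0.607  -0.213   0.284]
 [208.    200.      0.578  -0.17    0.288]
 [172.    250.      0.61   -0.214   0.293]]
```

View pics/c4.png

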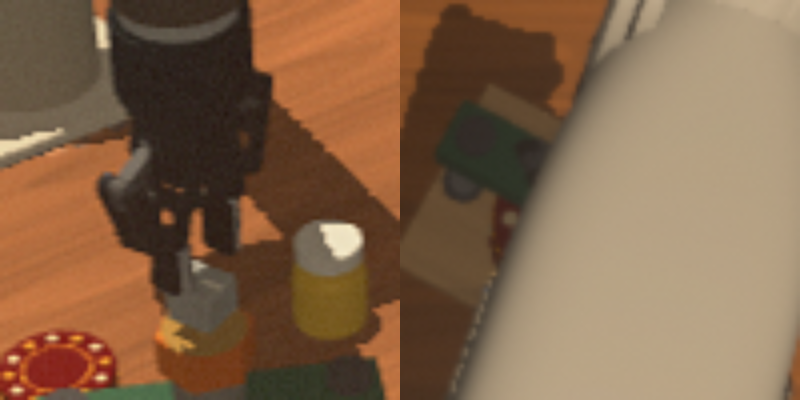

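The crop shows the near finger tip at (165,293) just beside the head at (205,300), and depth puts the tips at z ≈ 0.256. The real tips are therefore about 40 mm behind the reported TCP. I reopen, go down 3.5 cm (clear under either reading) and close. The width will show whether the fingers are on the 30 mm head or the 52 mm nut.

Call:
arm_command(
  slide=[
    [0,0,0],
    [0,0,0],
    [0,0,0],
    [0,0,0],
    [0,0,0],
  ],
  spin=[0,0,0,0,0],
  jaw=8.5,
)

```text
clock: 6.82
eef_pos: [0.587, -0.1858, 0.2153]
tool_rot: [-0.197, 0.98, 0.0, -0.0]
ft_force: [0.2, 0.7, -0.4]
grip_width: 0.0851
grasp_force: 0.0
```

Call:
arm_command(
  slide=[
    [0,0,0.8],
    [0,0,1.6],
    [0,0,2.4],
    [0,0,3.2],
    [0,0,3.5],
  ],
  spin=[0,0,0,0,0],
)

```text
clock: 7.45
eef_pos: [0.5866, -0.1857, 0.1793]
tool_rot: [-0.197, 0.98, 0.0, -0.001]
ft_force: [0.3, 0.1, -0.0]
grip_width: 0.085
grasp_force: 0.0
```

```bash
python3 - <<'E'
from h import *
plan([.5874,-.1861,.18],112.7)
c=camera("scene");s=c["pixels"][140:240,180:280,::-1]
cv2.imwrite("pics/c5.png",cv2.resize(s,(500,500)))
E
```

```text
t 7.45 tcp [ 0.5866 -0.1857  0.1793] yawY 112.7 tilt [-0.001  0.   ] shift cm [-0.06 -0.07 -0.07] spin 0.0 or -180.0 q6 -0.70
F [ 0.29  0.06 -0.  ] T [ 0.033 -0.001 -0.016] w 0.0850 g 0.0
```

View pics/c5.png

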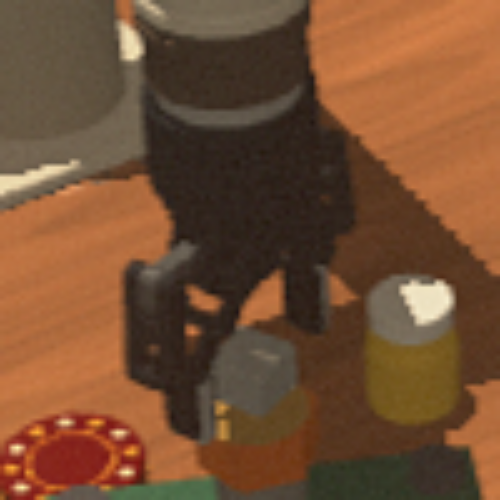

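The near finger's pad at (205,410) is now level with the head at (255,370), and the far finger is at (310,300) beyond it, so the head lies between them. I close.

Call:
arm_command(
  slide=[
    [0,0,0],
    [0,0,0],
    [0,0,0],
    [0,0,0],
    [0,0,0],
  ],
  spin=[0,0,0,0,0],
  jaw=2,
)

```text
clock: 8.12
eef_pos: [0.5871, -0.1855, 0.1809]
tool_rot: [-0.197, 0.98, 0.0, 0.0]
ft_force: [-1.8, 1.4, 3.6]
grip_width: 0.0292
grasp_force: 61.6
```

```bash
python3 - <<'E'
from h import *
plan([.5874,-.1861,.18],112.7)
E
```

```text
t 8.12 tcp [ 0.5871 -0.1855  0.1809] yawY 112.7 tilt [0.001 0.   ] shift cm [-0.   -0.06  0.09] spin 0.0 or -180.0 q6 -0.70
F [-1.84  1.4   3.57] T [ 0.361  0.286 -0.035] w 0.0292 g 61.6
```

The width is 29 mm, so the fingers are on the square head. I turn clockwise (positive spin) and follow the thread down at 0.33 mm per 10°.

Call:
arm_command(
  slide=[
    [0,0,0.03],
    [0,0,0.05],
    [0,0,0.08],
    [0,0,0.11],
    [0,0,0.13],
  ],
  spin=[8,16,24,32,40],
)

```text
clock: 8.75
eef_pos: [0.5871, -0.1857, 0.1796]
tool_rot: [0.152, 0.988, 0.0, 0.0]
ft_force: [-2.6, 2.2, 2.9]
grip_width: 0.0293
grasp_force: 61.6
```

```bash
python3 - <<'E'
from h import *
plan([.5874,-.1861,.18],112.7-67.6)
E
```

```text
t 8.75 tcp [ 0.5871 -0.1857  0.1796] yawY 72.5 tilt [ 0.001 -0.   ] shift cm [-0.04 -0.03 -0.04] spin 27.4 or -152.6 q6 -0.00
F [-2.64  2.21  2.91] T [0.22  0.256 0.126] w 0.0293 g 61.6
```

Call:
arm_command(
  slide=[
    [0,0,0.01],
    [0,0,0.02],
    [0,0,0.03],
    [0,0,0.04],
    [0,0,0.05],
  ],
  spin=[3,6,9,12,15],
)

```text
clock: 9.38
eef_pos: [0.5871, -0.1857, 0.1791]
tool_rot: [0.279, 0.96, 0.0, 0.0]
ft_force: [-1.1, 1.4, 4.0]
grip_width: 0.0292
grasp_force: 61.6
```

```bash
python3 - <<'E'
from h import *
plan([.5874,-.1861,.18],112.7-67.6)
E
```

```text
t 9.38 tcp [ 0.5871 -0.1857  0.1791] yawY 57.6 tilt [ 0.001 -0.   ] shift cm [-0.04 -0.01 -0.09] spin 12.5 or -167.5 q6 0.26
F [-1.09  1.41  3.96] T [0.22  0.265 0.172] w 0.0292 g 61.6
```

Call:
arm_command(
  slide=[
    [0,0,0.01],
    [0,0,0.02],
    [0,0,0.03],
    [0,0,0.03],
    [0,0,0.04],
  ],
  spin=[3,6,9,12,12],
)

```text
clock: 10.0
eef_pos: [0.5871, -0.1858, 0.1789]
tool_rot: [0.377, 0.926, 0.0, 0.0]
ft_force: [-1.9, 2.3, 6.3]
grip_width: 0.029
grasp_force: 61.9
```

```bash
python3 - <<'E'
from h import *
plan([.5874,-.1861,.18],112.7-67.6)
E
```

```text
t 10.00 tcp [ 0.5871 -0.1858  0.1789] yawY 45.7 tilt [ 0.001 -0.   ] shift cm [-0.05 -0.   -0.11] spin 0.6 or -179.4 q6 0.47
F [-1.9   2.33  6.27] T [ 0.201  0.429 -0.052] w 0.0290 g 61.9
```

The turn is done: 67° in total, the torque rose toward the end and the width stayed constant. I release, rise, pre-turn for the nut (flats near 100°) and check the head's height by depth.

Call:
arm_command(
  slide=[
    [0,0,0],
    [0,0,0],
    [0,0,0],
    [0,0,0],
    [0,0,0],
  ],
  spin=[0,0,0,0,0],
  jaw=8.5,
)

```text
clock: 10.62
eef_pos: [0.5871, -0.1859, 0.178]
tool_rot: [0.377, 0.926, -0.0, -0.0]
ft_force: [0.9, 0.2, 0.6]
grip_width: 0.0848
grasp_force: 0.0
```

Call:
arm_command(
  slide=[
    [0,0,-4],
    [0,0,-8],
    [0,0,-9],
    [0,0,-9],
    [0,0,-9],
  ],
  spin=[0,-10,-20,-30,-40],
)

```text
clock: 11.25
eef_pos: [0.5872, -0.1859, 0.2685]
tool_rot: [0.035, 0.999, -0.0, 0.0]
ft_force: [-0.1, -0.7, -0.4]
grip_width: 0.0849
grasp_force: 0.0
```

Call:
arm_command(
  slide=[
    [0,0,0],
    [0,0,0],
    [0,0,0],
    [0,0,0],
    [0,0,0],
  ],
  spin=[-7,-14,-14,-14,-14],
)

```text
clock: 11.88
eef_pos: [0.587, -0.1858, 0.2681]
tool_rot: [-0.084, 0.996, 0.0, -0.0]
ft_force: [0.3, 1.2, -0.3]
grip_width: 0.0851
grasp_force: 0.0
```

```bash
python3 - <<'E'
from h import *
plan([.5874,-.1861,.139],100)
measure(4)
c=camera("scene")
for th in("nut_right_mark","screw_right_mark"):
  for d in landmark_of(c,th)[:2]: print(th,d["centre"],d["confidence"],px2w(c,d["centre"],.21 if "nut" in th else .2434))
cv2.imwrite("pics/c6.png",cv2.resize(c["pixels"][170:270,180:280,::-1],(500,500),interpolation=cv2.INTER_CUBIC))
E
```

```text
t 11.88 tcp [ 0.587  -0.1858  0.2681] yawY 99.7 tilt [-0.  0.] shift cm [-0.03 -0.04 12.91] spin -0.3 or 179.7 q6 -0.48
F [ 0.34  1.18 -0.26] T [-0.004 -0.015  0.04 ] w 0.0851 g 0.0
scene head 77 z mm 243.34 sd 0.76 [ 577.3 -188.7   57.8   46.1   48.7]
scene nut 97 z mm 210.44 sd 0.96 [ 591.6 -190.4   56.1   48.6   55.7]
scene bar 545 z mm 154.59 sd 0.96 [ 588.8 -187.2  210.    46.3   62. ]
scene box 605 z mm 85.09 sd 0.90 
scene bed 1112 z mm 14.85 sd 0.95 
top head 0  
top nut 0  
top bar 99 z mm 154.53 sd 1.00 [ 618.4 -121.8   69.4   43.    63.1]
top box 26 z mm 84.61 sd 1.24 
top bed 357 z mm 14.65 sd 1.20 
nut_right_mark [239.2, 220.0] 0.63 [ 0.59567236 -0.16717872  0.21      ]
screw_right_mark [226.7, 212.3] 0.82 [ 0.58975639 -0.1954239   0.2434    ]
screw_right_mark [326.0, 146.6] 0.44 [0.51391757 0.17286818 0.2434    ]
```

View pics/c6.png

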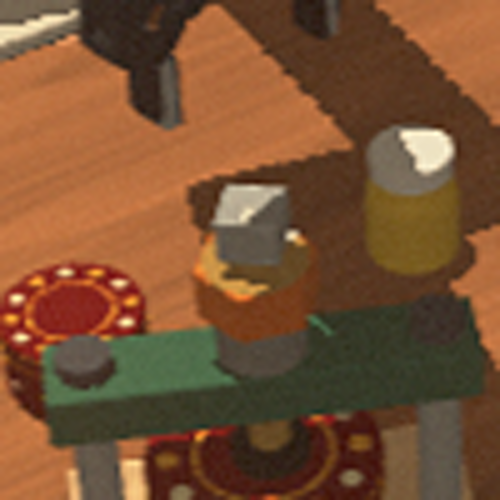

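The crop shows the head clean at (250,215), dash toward the lower left, turned from before. The nut's white dot is at (292,237). The depth estimate puts the joint near −0.25. I take one better-averaged check of head yaw and height before leaving the screw.

```bash
python3 - <<'E'
from h import *
np.set_printoptions(precision=2,suppress=True)
k=12;cs=[camera("scene") for _ in range(k)];c=cs[-1]
Z=np.array([q["range_z"] for q in cs]);print("per-frame sd mm",np.median(Z[:,200:300,200:260].std(0))*1e3)
R=cv2.Rodrigues(np.array(c["rvec"],float))[0];t=np.array(c["tvec"],float).ravel();K=np.array(c["intrinsics"])
vv,uu=np.mgrid[0:420,0:560];z=Z.mean(0)
W=((np.stack([(uu-K[0,2])/K[0,0]*z,(vv-K[1,2])/K[1,1]*z,z],-1).reshape(-1,3)-t)@R).reshape(420,560,3)
d=np.hypot(W[...,0]-.588,W[...,1]+.187)
for nm,lo,hi,rad in(("head",.24,.247,.024),("nut",.206,.215,.034),("bar",.151,.159,.12),("bed",.01,.02,.15)):
    m=((W[...,2]>lo)&(W[...,2]<hi)&(d<rad)).astype(np.uint8)
    if nm=="head":
        r=cv2.minAreaRect((W[m>0][:,:2]*1000).astype(np.float32));print(r)
    for it in(1,2):
        e=cv2.erode(m,np.ones((3,3),np.uint8),iterations=it)>0
        if e.sum()>5: print(nm,it,e.sum(),"med %.2f mean %.2f sd %.2f"%(np.median(W[e][:,2])*1e3,W[e][:,2].mean()*1e3,W[e][:,2].std()*1e3))
E
```

```text
per-frame sd mm 2.4406123
((587.9866333007812, -186.61573791503906), (29.38054656982422, 30.42769432067871), 45.93131637573242)
head 1 35 med 243.38 mean 243.48 sd 0.43
nut 1 62 med 210.50 mean 210.54 sd 0.43
nut 2 9 med 210.62 mean 210.66 sd 0.42
bar 1 334 med 154.70 mean 154.70 sd 0.51
bar 2 83 med 154.81 mean 154.81 sd 0.47
bed 1 781 med 14.82 mean 14.82 sd 0.56
bed 2 193 med 14.91 mean 14.88 sd 0.59
```

The head yaw is 45.9°, so it turned the full 67° without slip. The averaged height gives a joint value of about −0.24. I regrip and add 4° to centre it in the band.

Call:
arm_command(
  slide=[
    [0,0,2],
    [0,0,4],
    [0,0,6],
    [0,0,8],
    [0,0,9],
  ],
  spin=[-9,-18,-27,-36,-36],
)

```text
clock: 13.65
eef_pos: [0.5864, -0.1856, 0.1768]
tool_rot: [-0.388, 0.922, 0.001, -0.001]
ft_force: [0.1, 0.6, 0.3]
grip_width: 0.0849
grasp_force: 0.0
```

Call:
arm_command(
  slide=[
    [0,0,0],
    [0,0,0],
    [0,0,0],
    [0,0,0],
    [0,0,0],
  ],
  spin=[0,0,0,0,0],
  jaw=2,
)

```text
clock: 14.28
eef_pos: [0.5871, -0.1855, 0.1794]
tool_rot: [-0.388, 0.921, -0.0, 0.001]
ft_force: [-2.1, 2.9, 5.5]
grip_width: 0.0293
grasp_force: 63.4
```

```bash
python3 - <<'E'
from h import *
plan([.5871,-.1858,.178],131.7)
E
```

```text
t 14.28 tcp [ 0.5871 -0.1855  0.1794] yawY 135.7 tilt [0.001 0.   ] shift cm [ 0.02 -0.02  0.14] spin 4.0 or -176.0 q6 -1.10
F [-2.08  2.89  5.54] T [0.482 0.552 0.043] w 0.0293 g 63.4
```

Call:
arm_command(
  slide=[
    [0,0,0],
    [0,0,0],
    [0,0,0.01],
    [0,0,0.01],
    [0,0,0.01],
  ],
  spin=[0.8,1.6,2.4,3.2,4],
)

```text
clock: 14.9
eef_pos: [0.5871, -0.1855, 0.1793]
tool_rot: [-0.356, 0.934, -0.0, 0.001]
ft_force: [-1.9, 2.6, 5.6]
grip_width: 0.0289
grasp_force: 63.4
```

```bash
python3 - <<'E'
from h import *
plan([.5871,-.1858,.178],131.7)
E
```

```text
t 14.90 tcp [ 0.5871 -0.1855  0.1793] yawY 131.7 tilt [0.001 0.   ] shift cm [ 0.02 -0.02  0.13] spin 0.0 or -180.0 q6 -1.03
F [-1.94  2.62  5.6 ] T [0.355 0.487 0.233] w 0.0289 g 63.4
```

The moving torque is now 0.23 N·m, clearly pressing. I release, turn to the nut's flats and lower onto the nut.

Call:
arm_command(
  slide=[
    [0,0,0],
    [0,0,0],
    [0,0,0],
    [0,0,0],
    [0,0,0],
  ],
  spin=[0,0,0,0,0],
  jaw=8.5,
)

```text
clock: 15.52
eef_pos: [0.5871, -0.1859, 0.1779]
tool_rot: [-0.356, 0.934, 0.0, -0.0]
ft_force: [-0.9, -0.6, -0.3]
grip_width: 0.0845
grasp_force: 0.0
```

Call:
arm_command(
  slide=[
    [0,0,0],
    [0,0,1],
    [0,0,2],
    [0,0,3],
    [0,0,3.5],
  ],
  spin=[8,16,24,32,32],
)

```text
clock: 16.15
eef_pos: [0.5867, -0.1857, 0.1424]
tool_rot: [-0.085, 0.996, 0.0, -0.0]
ft_force: [-0.5, 1.0, -0.4]
grip_width: 0.0852
grasp_force: 0.0
```

```bash
python3 - <<'E'
from h import *
plan([.5874,-.1858,.14],100)
c=camera("scene")
cv2.imwrite("pics/c7.png",cv2.resize(c["pixels"][150:250,180:280,::-1],(500,500),interpolation=cv2.INTER_CUBIC))
E
```

```text
t 16.15 tcp [ 0.5867 -0.1857  0.1424] yawY 99.8 tilt [-0.001  0.   ] shift cm [-0.07 -0.02  0.24] spin -0.2 or 179.8 q6 -0.48
F [-0.48  0.97 -0.38] T [ 0.011  0.    -0.014] w 0.0852 g 0.0
```

View pics/c7.png

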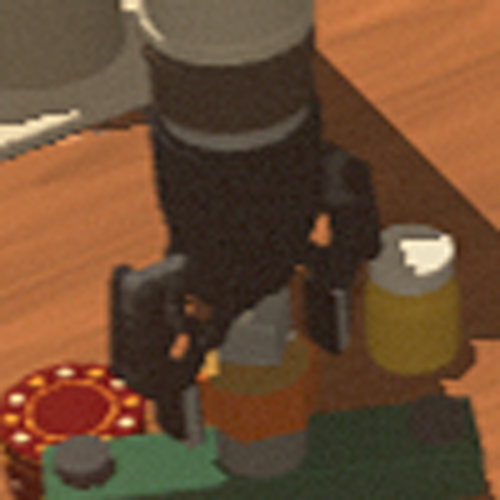

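The near pad at (195,420) and the far pad at (340,330) straddle the nut at (260,400), and the tips are near the nut's lower edge. I close.

Call:
arm_command(
  slide=[
    [0,0,0],
    [0,0,0],
    [0,0,0],
    [0,0,0],
    [0,0,0],
  ],
  spin=[0,0,0,0,0],
  jaw=4,
)

```text
clock: 16.82
eef_pos: [0.5874, -0.1855, 0.144]
tool_rot: [-0.085, 0.996, 0.0, 0.001]
ft_force: [-1.0, 2.3, 4.8]
grip_width: 0.0513
grasp_force: 64.2
```

```bash
python3 - <<'E'
from h import *
plan([.5874,-.1858,.14],100)
E
```

```text
t 16.82 tcp [ 0.5874 -0.1855  0.144 ] yawY 99.7 tilt [0.001 0.   ] shift cm [ 0.01 -0.03  0.4 ] spin -0.3 or 179.7 q6 -0.48
F [-0.96  2.34  4.81] T [ 0.611  0.285 -0.042] w 0.0513 g 64.2
```

The width of 51 mm confirms the nut's flats. I run it down.

Call:
arm_command(
  slide=[
    [0,0,0.03],
    [0,0,0.07],
    [0,0,0.1],
    [0,0,0.13],
    [0,0,0.17],
  ],
  spin=[10,20,30,40,50],
)

```text
clock: 17.45
eef_pos: [0.5873, -0.1859, 0.1423]
tool_rot: [0.347, 0.938, -0.0, 0.001]
ft_force: [-1.3, 1.3, 6.1]
grip_width: 0.0512
grasp_force: 64.9
```

Call:
arm_command(
  slide=[
    [0,0,0.03],
    [0,0,0.07],
    [0,0,0.1],
    [0,0,0.13],
    [0,0,0.17],
  ],
  spin=[10,20,30,40,50],
)

```text
clock: 18.08
eef_pos: [0.587, -0.1861, 0.1407]
tool_rot: [0.711, 0.704, -0.0, 0.001]
ft_force: [-2.8, 1.3, 6.7]
grip_width: 0.0515
grasp_force: 63.8
```

```bash
python3 - <<'E'
from h import *
plan([.5874,-.1858,.14],0)
E
```

```text
t 18.07 tcp [ 0.587  -0.1861  0.1407] yawY -0.6 tilt [ 0.001 -0.001] shift cm [0.03 0.04 0.07] spin -0.6 or 179.4 q6 1.27
F [-2.79  1.28  6.65] T [0.177 0.53  0.217] w 0.0515 g 63.8
```

Call:
arm_command(
  slide=[
    [0,0,0.02],
    [0,0,0.03],
    [0,0,0.05],
    [0,0,0.07],
    [0,0,0.08],
  ],
  spin=[5,10,15,20,25],
)

```text
clock: 18.7
eef_pos: [0.5868, -0.186, 0.1398]
tool_rot: [0.845, 0.534, -0.0, 0.0]
ft_force: [-3.2, 1.0, 6.3]
grip_width: 0.0513
grasp_force: 64.9
```

```bash
python3 - <<'E'
from h import *
plan([.5874,-.1858,.14],-40)
E
```

```text
t 18.70 tcp [ 0.5868 -0.186   0.1398] yawY -25.4 tilt [ 0.    -0.001] shift cm [ 0.05  0.04 -0.02] spin 14.6 or -165.4 q6 1.71
F [-3.16  1.02  6.31] T [0.221 0.579 0.105] w 0.0513 g 64.9
```

Call:
arm_command(
  slide=[
    [0,0,0.01],
    [0,0,0.02],
    [0,0,0.03],
    [0,0,0.04],
    [0,0,0.04],
  ],
  spin=[2.5,5,7.5,10,12.5],
)

```text
clock: 19.32
eef_pos: [0.5868, -0.1861, 0.1398]
tool_rot: [0.894, 0.448, -0.001, 0.002]
ft_force: [-5.0, -3.4, 8.7]
grip_width: 0.0518
grasp_force: 131.3
```

```bash
python3 - <<'E'
from h import *
plan([.5874,-.1858,.14],-40)
E
```

```text
t 19.32 tcp [ 0.5868 -0.1861  0.1398] yawY -36.7 tilt [-0.    -0.004] shift cm [ 0.06  0.04 -0.02] spin 3.3 or -176.7 q6 1.91
F [-5.   -3.44  8.74] T [-0.654  1.089  7.852] w 0.0518 g 131.3
```

Call:
arm_command(
  slide=[
    [0,0,0.01],
    [0,0,0.01],
    [0,0,0.02],
    [0,0,0.02],
    [0,0,0.02],
  ],
  spin=[1.5,3,4.5,6,7],
)

```text
clock: 19.95
eef_pos: [0.5906, -0.1813, 0.1403]
tool_rot: [0.921, 0.389, 0.005, -0.001]
ft_force: [3.3, 9.1, 7.4]
grip_width: 0.0513
grasp_force: 232.0
```

```bash
python3 - <<'E'
from h import *
plan([.5874,-.1858,.14],-40)
E
```

```text
t 19.95 tcp [ 0.5906 -0.1813  0.1403] yawY -44.2 tilt [0.008 0.006] shift cm [-0.55  0.09  0.03] spin -4.2 or 175.8 q6 2.04
F [3.28 9.06 7.41] T [ 2.374 -0.762  2.472] w 0.0513 g 232.0
```

At 12.5° the nut came up hard (7.9 N·m). The following 7° only slipped the pads on it, so it is seated. I release in place, rise and look.

Call:
arm_command(
  slide=[
    [0,0,0],
    [0,0,0],
    [0,0,0],
    [0,0,0],
    [0,0,0],
  ],
  spin=[0,0,0,0,0],
  jaw=8.5,
)

```text
clock: 20.58
eef_pos: [0.5869, -0.1862, 0.1382]
tool_rot: [0.923, 0.384, -0.0, 0.0]
ft_force: [0.1, -1.1, 0.4]
grip_width: 0.0851
grasp_force: 0.0
```

Call:
arm_command(
  slide=[
    [0,0,-4],
    [0,0,-8],
    [0,0,-12],
    [0,0,-16],
    [0,0,-18],
  ],
  spin=[0,0,0,0,0],
)

```text
clock: 21.2
eef_pos: [0.5876, -0.1862, 0.3213]
tool_rot: [0.923, 0.384, 0.002, 0.001]
ft_force: [0.3, -0.4, 0.1]
grip_width: 0.0849
grasp_force: 0.0
```

```bash
python3 - <<'E'
from h import *
plan([.5874,-.1858,.32],-40)
k=12;cs=[camera("scene") for _ in range(k)];c=cs[-1]
R=cv2.Rodrigues(np.array(c["rvec"],float))[0];t=np.array(c["tvec"],float).ravel();K=np.array(c["intrinsics"])
vv,uu=np.mgrid[0:420,0:560];z=np.mean([q["range_z"] for q in cs],0)
W=((np.stack([(uu-K[0,2])/K[0,0]*z,(vv-K[1,2])/K[1,1]*z,z],-1).reshape(-1,3)-t)@R).reshape(420,560,3)
d=np.hypot(W[...,0]-.588,W[...,1]+.187)
for nm,lo,hi,rad in(("head",.239,.247,.024),("nut",.201,.212,.034),("bar",.151,.159,.12)):
    m=((W[...,2]>lo)&(W[...,2]<hi)&(d<rad)).astype(np.uint8)
    if nm=="head": print(cv2.minAreaRect((W[m>0][:,:2]*1000).astype(np.float32)))
    e=cv2.erode(m,np.ones((3,3),np.uint8))>0
    print(nm,e.sum(),"med %.2f mean %.2f"%(np.median(W[e][:,2])*1e3,W[e][:,2].mean()*1e3))
cv2.imwrite("pics/c8.png",cv2.resize(c["pixels"][190:310,170:290,::-1],(600,600),interpolation=cv2.INTER_CUBIC))
E
```

```text
t 21.20 tcp [ 0.5876 -0.1862  0.3213] yawY -44.8 tilt [ 0.004 -0.001] shift cm [ 0.01 -0.04  0.13] spin -4.8 or 175.2 q6 2.05
F [ 0.28 -0.37  0.14] T [0.005 0.004 0.041] w 0.0849 g 0.0
((587.9961547851562, -187.00830078125), (29.27372932434082, 29.897428512573242), 45.961181640625)
head 58 med 243.54 mean 243.48
nut 102 med 206.27 mean 206.26
bar 350 med 154.77 mean 154.74
```

View pics/c8.png

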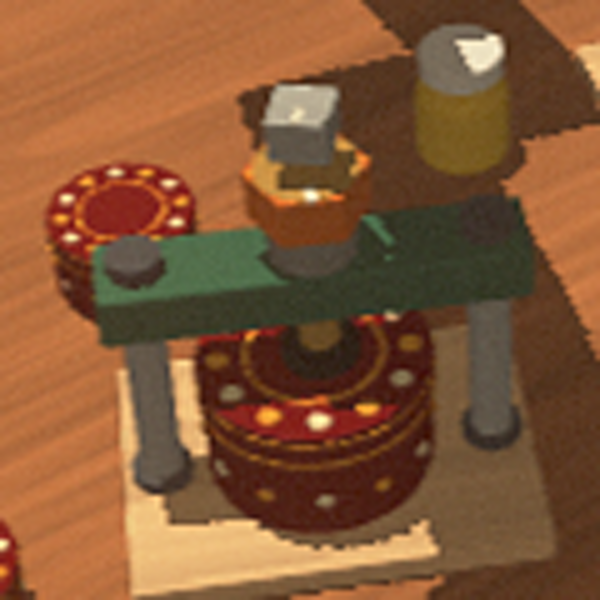

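The nut has dropped onto its boss at (310,240) and its top reads 206.3 mm, so it is seated. The pad sits on the crimson lid at (320,345). The head yaw reads 46° where I expected 42°, so I move the arm clear and measure with both cameras, using the known heights (nut 206, bar 155, bed 15) as local calibration.

```bash
python3 - <<'E'
from h import *
plan([.45,.06,.36],-40)
E
```

```text
t 21.80 tcp [ 0.5868 -0.1857  0.3176] yawY -44.8 tilt [-0.001  0.   ] shift cm [  7.8  -27.03  -4.22] spin -4.8 or 175.2 q6 2.05
F [-0.59 -0.85  0.39] T [-0.034 -0.004  0.031] w 0.0850 g 0.0
```

Call:
arm_command(
  slide=[
    [1.5,-5.4,-1],
    [3,-10.8,-2],
    [4.7,-16.2,-3],
    [6.3,-21.6,-4],
    [7.8,-27,-4],
  ],
  spin=[0,0,0,0,0],
)

```text
clock: 22.42
eef_pos: [0.4497, 0.0612, 0.3591]
tool_rot: [0.923, 0.384, 0.001, 0.0]
ft_force: [0.7, 0.7, 0.1]
grip_width: 0.0847
grasp_force: 0.0
```

```bash
cat > m.py <<'E'
from h import *
def go(k=14):
  for n,ax in(("scene",(.588,-.1872)),("top",(.5867,-.1846))):
    cs=[camera(n) for _ in range(k)];c=cs[-1]
    R=cv2.Rodrigues(np.array(c["rvec"],float))[0];t=np.array(c["tvec"],float).ravel();K=np.array(c["intrinsics"])
    vv,uu=np.mgrid[0:420,0:560];Z=np.array([q["range_z"] for q in cs]);z=np.median(Z,0)
    W=((np.stack([(uu-K[0,2])/K[0,0]*z,(vv-K[1,2])/K[1,1]*z,z],-1).reshape(-1,3)-t)@R).reshape(420,560,3)
    d=np.hypot(W[...,0]-ax[0],W[...,1]-ax[1]);b=[]
    for nm,z0,rad in(("bed",15,.15),("box",85,.07),("bar",155,.11),("nut",206,.034),("head",243.4,.024)):
        m=((abs(W[...,2]*1e3-z0)<4)&(d<rad)).astype(np.uint8);e=cv2.erode(m,np.ones((3,3),np.uint8))>0
        q=W[e][:,2]*1e3
        if nm=="head" :
            r=cv2.minAreaRect((W[m>0][:,:2]*1e3).astype(np.float32));print("rect",np.round([*r[0],*r[1],r[2]],1))
        if len(q): print(n,nm,len(q),"mean %.2f med %.2f se %.2f bias %.2f"%(q.mean(),np.median(q),q.std()/len(q)**.5,q.mean()-z0))
    # head yaw from colour: grey-bright top face polygon
    im=np.mean([q["pixels"] for q in cs],0)
    u,v=w2px(c,[*ax,.2435]).astype(int);r=12
    np.save("im_%s.npy"%n,im)
    for s in landmark_of(c,"screw_right_mark")[:2]:
        p=px2w(c,s["centre"],.2435);print("mark",np.round(p,4),round(s["confidence"],2),"yaw %.1f"%np.degrees(np.arctan2(p[1]-ax[1],p[0]-ax[0])))
    # fit yaw: maximise inside/outside depth mask overlap
    best=[]
    S=((d<.03)&(W[...,2]>.238)).astype(float)
    for yaw in np.arange(30,60,.5):
      for dx in np.arange(-2,2.1,.5):
        for dy in np.arange(-2,2.1,.5):
          a=np.radians(yaw);cor=[(ax[0]+dx/1e3+.015*(i*np.cos(a)-j*np.sin(a)),ax[1]+dy/1e3+.015*(i*np.sin(a)+j*np.cos(a)),.2434) for i,j in((1,1),(-1,1),(-1,-1),(1,-1))]
          P=np.array([w2px(c,p) for p in cor]);M=np.zeros((420,560),np.uint8)
          cv2.fillConvexPoly(M,np.round(P*16).astype(np.int32),1,cv2.LINE_8,4)
          best.append((np.abs(M-S)[v-25:v+25,u-25:u+25].sum(),yaw,dx,dy))
    best.sort();print("yawfit",best[0],np.mean([x[1] for x in best[:15]]))
E
python3 -c "
from m import *
go()"
```

```text
scene bed 1317 mean 14.83 med 14.82 se 0.02 bias -0.17
scene box 671 mean 85.04 med 85.04 se 0.02 bias 0.04
scene bar 534 mean 154.75 med 154.75 se 0.02 bias -0.25
scene nut 122 mean 206.40 med 206.40 se 0.05 bias 0.40
rect [ 588.3 -187.2   29.3   30.    46.6]
scene head 78 mean 243.36 med 243.33 se 0.06 bias -0.04
mark [ 0.5874 -0.1975  0.2435] 0.6 yaw -93.1
yawfit (np.float64(13.0), np.float64(43.5), np.float64(2.0), np.float64(-1.5)) 45.766666666666666
top bed 1060 mean 14.55 med 14.54 se 0.02 bias -0.45
top box 387 mean 84.72 med 84.69 se 0.04 bias -0.28
top bar 458 mean 154.51 med 154.54 se 0.03 bias -0.49
top nut 72 mean 205.85 med 205.94 se 0.07 bias -0.15
rect [ 586.5 -184.4   29.9   29.    45.1]
top head 86 mean 243.19 med 243.16 se 0.07 bias -0.21
mark [ 0.6073 -0.1912  0.2435] 0.56 yaw -17.9
mark [ 0.539  -0.1541  0.2435] 0.5 yaw 147.4
yawfit (np.float64(7.0), np.float64(43.5), np.float64(-1.0), np.float64(0.5)) 44.06666666666667
```

```bash
python3 - <<'E'
from h import *
c=camera("scene");ax=(.588,-.1872)
im=np.load("im_scene.npy")
for s in landmark_of(c,"nut_right_mark")[:2]:
    p=px2w(c,s["centre"],.206);print("mark",np.round(s["centre"],1),round(s["confidence"],2),"yaw %.1f"%np.degrees(np.arctan2(p[1]-ax[1],p[0]-ax[0])))
# white blob near nut front
sub=im[222:236,222:244];w=sub.min(2);i=np.unravel_index(w.argmax(),w.shape);print("white",w.max(),i[1]+222,i[0]+222)
m=np.clip(w-.6*w.max(),0,None);vv,uu=np.mgrid[222:236,222:244];near=(abs(uu-i[1]-222)<3)&(abs(vv-i[0]-222)<3)
uv=[(m*near*uu).sum()/(m*near).sum(),(m*near*vv).sum()/(m*near).sum()];p=px2w(c,uv,.206);print(uv,p,"yaw %.1f r %.4f"%(np.degrees(np.arctan2(p[1]-ax[1],p[0]-ax[0])),np.hypot(p[1]-ax[1],p[0]-ax[0])))
c2=camera("top");R=6
for n,c,ax,bnd in(("scene",c,(.588,-.1872),.0055),("top",c2,(.5867,-.1846),.0055)):
    u,v=w2px(c,[*ax,.206]).astype(int)
    I=np.load("im_%s.npy"%n)
    # orange mask hull -> hexagon fit by mask overlap at top+bottom extrusion
    hsv=cv2.cvtColor(I.astype(np.uint8),cv2.COLOR_RGB2HSV);S=((hsv[...,0]<22)&(hsv[...,0]>5)&(hsv[...,1]>120)).astype(np.uint8)
    best=[]
    for yaw in np.arange(0,60,1.):
        M=np.zeros((420,560),np.uint8)
        P=np.array([w2px(c,(ax[0]+.03002*np.cos(np.radians(yaw+30+60*k)),ax[1]+.03002*np.sin(np.radians(yaw+30+60*k)),z)) for z in(.180,.206) for k in range(6)])
        cv2.fillConvexPoly(M,cv2.convexHull((P*16).astype(np.int32)),1,cv2.LINE_8,4)
        H=np.zeros_like(M)
        best.append((int((M*S).sum())-int(M.sum())/1.0,yaw))
    best.sort(reverse=True);print(n,best[:5])
E
```

```text
mark [235.5 234.8] 0.93 yaw -17.5
mark [325.2 210.3] 0.46 yaw 64.5
white 209.42857142857142 232 229
[np.float64(231.67806362378974), np.float64(228.59347164591975)] [ 0.60678835 -0.19565932  0.206     ] yaw -24.2 r 0.0206
scene [(-104.0, np.float64(29.0)), (-105.0, np.float64(41.0)), (-105.0, np.float64(36.0)), (-105.0, np.float64(28.0)), (-106.0, np.float64(45.0))]
top [(-176.0, np.float64(30.0)), (-179.0, np.float64(35.0)), (-179.0, np.float64(31.0)), (-180.0, np.float64(33.0)), (-180.0, np.float64(32.0))]
```

The nut's dash is at about −24°, which means roughly 125° of turn, and the 4.2 mm drop agrees, so it is seated. The head height still suggests the screw may be only about −0.2. I do an independent check on the pad's top face (95 mm + 1.91·q).

```bash
python3 - <<'E'
from h import *
k=16;cs=[camera("scene") for _ in range(k)];c=cs[-1]
R=cv2.Rodrigues(np.array(c["rvec"],float))[0];t=np.array(c["tvec"],float).ravel();K=np.array(c["intrinsics"])
vv,uu=np.mgrid[0:420,0:560];z=np.mean([q["range_z"] for q in cs],0)
W=((np.stack([(uu-K[0,2])/K[0,0]*z,(vv-K[1,2])/K[1,1]*z,z],-1).reshape(-1,3)-t)@R).reshape(420,560,3)
d=np.hypot(W[...,0]-.588,W[...,1]+.187)
for r in range(252,272): print(r," ".join("%3d/%2d"%(round(W[r,u,2]*1e4)-0,round(d[r,u]*1e3)) for u in range(225,246,2)))
m=(abs(W[...,2]-.0947)<.004)&(d>.0115)&(d<.0185);print(m.sum(),W[m][:,2].mean(),np.median(W[m][:,2]))
for lo,hi in((.024,.03),(.03,.04),(.04,.05),(.05,.056)):
    m=(abs(W[...,2]-.085)<.003)&(d>lo)&(d<hi);print("box",lo,m.sum(),W[m][:,2].mean())
E
```

```text
252 1361/29 1359/27 1342/24 1337/22 1328/22 1312/21 1308/23 1829/78 1298/29 1285/32 1278/35
253 1324/29 1322/27 1834/78 1296/22 1290/21 1284/22 1269/22 1266/25 852/30 855/33 850/37
254 1303/30 1285/26 1270/23 1259/21 1673/65 1669/65 1046/10 945/18 856/27 851/31 851/35
255 856/28 946/18 1052/10 1096/ 9 1121/10 1098/10 1007/10 949/16 856/25 848/29 848/33
256 851/26 944/16 1027/10 1604/64 1084/10 1050/ 8 973/10 943/15 1484/57 858/27 849/31
257 848/25 1494/56 963/10 1585/65 1048/10 1021/ 9 977/10 941/14 1485/60 852/25 852/30
258 858/22 933/15 947/11 999/ 9 1010/ 9 981/ 8 938/10 942/15 940/20 850/24 1410/61
259 852/22 936/16 946/12 968/10 980/10 961/ 9 940/11 941/16 922/20 851/24 854/29
260 853/21 944/17 952/14 947/11 948/10 943/11 942/14 944/18 886/20 851/24 854/29
261 857/21 938/19 953/17 940/13 941/13 943/14 943/17 939/20 854/20 856/24 849/29
262 848/22 912/20 941/19 941/17 942/16 946/18 944/20 902/19 854/21 856/25 853/30
263 855/23 864/19 915/19 933/19 1484/75 934/20 910/20 868/19 855/22 854/27 854/31
264 845/24 857/21 877/19 899/19 901/19 886/18 873/19 851/20 853/24 851/28 1403/78
265 852/26 849/23 857/21 861/19 863/19 862/19 856/21 851/23 850/26 858/31 845/34
266 850/28 855/26 849/23 1394/75 858/22 850/22 857/24 856/26 857/30 856/33 847/36
267 850/31 855/29 862/27 863/26 852/25 852/25 857/27 852/29 852/32 844/35 844/38
268 853/34 849/31 858/30 854/28 857/29 854/29 858/31 850/32 847/34 850/38 853/41
269 850/36 852/34 854/33 850/31 853/32 847/32 1408/88 850/35 851/38 850/40 847/43
270 856/40 843/36 851/36 852/35 856/35 847/35 846/36 1402/91 857/41 857/44 1400/96
271 851/42 850/40 846/38 841/37 846/38 846/38 841/39 849/41 853/44 1420/99 846/49
57 0.09433289560862038 0.09434176290709002
box 0.024 85 0.08535658796415807
box 0.03 180 0.08504809608386955
box 0.04 206 0.08499967980725232
box 0.05 149 0.08485493709722773
```

The pad's top face is 9.3 mm above the lid, where uncompressed would be 10 mm. That puts the joint at about −0.25 to −0.35, a firm hold. The head turn (67°) and the turning torque agree, the nut is seated hard and the arm is clear, so I hand in.

```bash
python3 -c "
from workcell import *
print(job_done())"
```

```text
the job is handed in; nothing more can be done
None
```

I handed the job in: the right press's screw is turned down onto the crimson box (estimated −0.2 to −0.35 rad, though some head-height readings came out nearer −0.17) and its orange jam nut is run down hard on the threaded body (7.9 N·m), with the blue box, its press and the bystanders left untouched.

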